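# Test the twist-release stop button of the asparagus trimmer

## Task

Test the trimmer's stop button, the red mushroom with the raised bar across its top: press it all the way in with the fingertips so that it latches, and take the fingers off it so that it is seen to stay down; then push the bar round clockwise with a fingertip until the button pops back up, and come away. Do not take the bar between the fingers, do not press the smooth mushroom on the other box (the pause button), and leave the mug and the other things on the table where they stand.

Things in the scene. Friction and masses are not known exactly. Their poses are not given: they have to be found in the camera images.
- stop_grip (a point): Stop button: centre of the top face of the raised bar across its red mushroom cap. Cap 64 mm across, crown 98 mm above the table; bar 60 mm long, 12 mm wide, vertical sides, top 120 mm above the table (22 mm above the crown) when the button is out. x runs along the bar, z up; the frame sinks, rises and turns clockwise with the button.
- stop_box: Fixed grey box under the stop button, 90 x 90 mm, 70 mm high, on a flange 110 mm long in x and 6 mm thick; origin at the centre of its underside, below the button's axis. It stands at another place and yaw (up to 0.6 rad) each time.
- stop_plunger (a joint): How far the stop button is pushed in, m: 0 out, 0.008 fully in. A spring pushes it out, 5 N at the start and 10 N fully in. Pushed past 0.006 it latches and then stays at about 0.006 by itself.
- stop_head (a joint): Twist of the stop button's cap and bar, rad: 0 at rest, grows clockwise seen from above, end stop at 0.8. A light spring (under 0.1 Nm in all) turns it back to 0 when let go. When the button is latched, a twist of about 0.5 releases it and it jumps up 6 mm, bar and cap.
- pause_top (a point): Pause button, not to be pressed: crown centre of an equal red mushroom cap 64 mm across but smooth, without a bar, on an equal grey box; crown 98 mm above the table. The two boxes change places.
- pause_cap (a joint): How far the pause button is pushed in, m: 0 out, 0.008 in; springs back, does not latch.
- mug: Bystander, loose: white ceramic mug, 76 mm across, 92 mm high, handle on one side. Origin at the centre of its underside.
- jar: Bystander, loose: closed glass jar with steel cap, 64 mm across, 100 mm high. Origin at the centre of its underside.
- spears: Bystander, loose: bundle of green asparagus lying down, about 190 mm long, 24 mm high. Origin at the centre of its underside (as it lies, z up).
- spatula: Bystander, loose: kitchen spatula lying flat. Origin at the centre of its underside (as it lies, z up).
- tin: Bystander, loose: food tin with paper label, 68 mm across, 80 mm high. Origin at the centre of its underside.
- colander: Bystander, loose: large aluminium bowl, 280 mm across, 130 mm high. Origin at the centre of its underside.
- ramekin: Bystander, loose: small white bowl, 70 mm across, 40 mm high. Origin at the centre of its underside.
Not all that is in view belongs to the job. What is shaped like the stop_box but yellow is not meant. Leave any purple look-alike of the part that bears pause_top alone.

How it is judged:
On the way, in this order (a step that is already met when the one before it is completed fails the run):
1. the stop button is latched in and stays down with nothing touching it (value of joint stop_plunger above 0.0045 m and contact force between anything else and stop_head below 0.3 N), for 0.3 s.
2. the stop button, twisted, has come back out (value of joint stop_plunger below 0.0015 m), for 0.1 s.
At the end, for the whole second after the job is handed in: The stop button is out again (within 1.5 mm) and its bar turned back to rest (within 0.1 rad); the pause button is out; every bystander is within 30 mm of where it stood (value of joint each of stop_plunger, pause_cap below 0.0015 m and value of joint stop_head below 0.1 rad and distance of each of mug, jar, spears, spatula, tin, colander, ramekin from where it was at the start of the episode below 0.03 m); the robot touches nothing.
It fails at once if the pause button is pressed (more than 2 mm) (value of joint pause_cap above 0.002 m).
It fails at once if the bar is taken between the fingers (the grasp point comes lower than 5 mm above the bar's top, over the bar, within 5 mm of its centre line) (z of the grasp point in the frame of stop_grip between -0.03 and 0.005 m and x of the grasp point in the frame of stop_grip between -0.032 and 0.032 m and y of the grasp point in the frame of stop_grip between -0.005 and 0.005 m).
It fails at once if a bystander is shoved, lifted or knocked over (moved more than 30 mm) (distance of any of mug, jar, spears, spatula, tin, colander, ramekin from where it was at the start of the episode above 0.03 m).
It also fails if it takes over 43 s, if anything falls off the work surface, if the arm or the gripper's body presses on something with over 40 N, if the wrist force passes 120 N, or if a joint passes its speed limit or range.

## Robot

A 6-joint arm with a two-finger parallel gripper is mounted at the origin on the work surface. World frame = base frame: x ahead of the robot, y to its left, z up, the work surface at z = 0. Lengths are in m, angles in rad, forces in N, time in s.
With the tool pointing down it reaches from about 0.25 to 0.775 m from the base axis. Payload 8.9 kg.
Tool frame: the origin (TCP) lies midway between the tips of the shut fingers; the grasp point (between the pads) lies 19 mm behind it; z points along the fingers, y is the line along which they close (so a half turn about z gives the same grasp; the last joint's range is limited). The gripper opens to 85 mm and grips with 20 to 120 N. Pads are 22 mm wide; open, the fingers measure 114 mm over their backs; the gripper's body (76 mm by 85 mm) begins 54 mm behind the grasp point. The pads swing forward as they close: fully open they stand 13 mm farther back than shut.
Start: joints at [1.211, 0.291, -0.153, 1.127, 0, 1.431], TCP at [0.115, 0.512, 0.231] pointing down, gripper open.
Joint ranges: [-2.52, 2.52], [-0.91, 1.74], [-1.3, 1.37], [-1.96, 2.02], [-1.52, 1.47], [-3.14, 3.14]. Speed limits (rad/s): [2.22, 2.22, 2.79, 3.14, 3.14, 3.14].

## Interface

Orientations are given as a unit quaternion [w, x, y, z].
In Python, from cell import status, eyes, order gives the robot as it stands.
- The arm moves only by the tool drive_tool, never from a script. Its argument "targets" is a list of rows, each a list of 5 numbers: the shift along the tool's x, y, z as a fraction of full scale, then the turn about the tool's z as a fraction of full scale, then the closure, from -1 (fully open) to 1 (shut). In form: [[x, y, z, roll, fingers], ...]. A call has 1 to 10 rows; each row is the pose to reach, as a shift and turn from the pose commanded when the call began, along the tool's axes at that moment; what a row does not reach only later rows make up. Full scale, the value 1, is 0.4 m for a shift and pi/4 rad for a turn. A row lasts 1/10 s, in which the tool goes at most 50 mm and 8.59 degrees, less where a joint would pass 70% of its speed; a pose out of reach is approached as far as the arm can. A call with a number of a shift or a turn outside -1 to 1 is refused whole. A call with a gripper value outside its range is refused whole. The fingers move at their own pace and stop on an object; "grip_force" is the grip in N (left out, the last holds). Time passes only in rows, so rows that repeat a pose let the fingers close. It gives the time, the measured TCP pose, the force, the opening and the grip force at its end, in the units of the state.
- status.sense(): the state, without advancing time (a new reading comes with each control period).
- eyes.read_camera(name): name is "side" or "top" or "wrist"; returns a dict with "pixels" (384x512x3 uint8, red, green, blue), "fx", "fy", "cx", "cy" (pixels), "cam_to_world" (4x4, takes a point from camera to world coordinates). Camera axes: x right, y down, z forward; pixel columns grow to the right and rows downward; lengths in m; the calibration is good to about 2 mm. A picture is of the moment at which its call begins. There is no depth.
- order.close_job(): hands the job in; it is judged then, once.
The state is a dict: "clock": time; "joints": joint angles; "qd": joint speeds; "joint_efforts": joint torques, N m; "eef_pos": TCP position; "tool_rot": TCP orientation; "force": force on the tool from outside, world axes, zero at the start; "torque": the same for the moment, N m; "gripper_width": finger opening in m; "finger_force": force on a finger pad.
Only numpy, scipy, OpenCV 4.12 (cv2) and the standard library are available. Lean on these libraries where they do the work, as an engineer would, in place of code of your own. Each camera call takes 0.05 s, during which the arm holds its last target. There are 200 camera calls.

## Working session

There is one attempt and no reset: what is moved stays moved. The work goes in short steps, Python scripts to look and compute and a tool call to move; the robot and the scene stay as the last step left them, time stands still between calls to the robot, and variables do not carry over. Pictures are saved under pics/ and viewed, at most 10 in all, crops included, and the job is handed in when it is done.

Besides the shell and the picture viewer there is one more tool, called in YAML: its name, and indented under it one key for each argument. drive_tool: Moves the arm, as the interface text tells. Its arguments: {"type":"object","properties":{"targets":{"type":"array","items":{"type":"array","items":{"type":"number"}}},"grip_force":{"type":"number"}},"required":["targets"]}

```bash
mkdir -p pics; python3 - <<'E'
from cell import status, eyes
import cv2
s=status.sense();print({k:s[k] for k in('clock','eef_pos','tool_rot','force','gripper_width')})
for n in('top','side'):
    c=eyes.read_camera(n);cv2.imwrite(f'pics/{n}1.png',cv2.cvtColor(c['pixels'],cv2.COLOR_RGB2BGR));print(n,c['fx'],c['cx'],c['cy'],c['cam_to_world'])
E
```

```text
{'clock': 0.0, 'eef_pos': array([0.11483572, 0.51184448, 0.23074143]), 'tool_rot': array([-1.59900541e-04,  1.10197631e-01,  9.93909487e-01, -6.22969385e-04]), 'force': array([-0.82831745,  0.61131199,  0.51567852]), 'gripper_width': 0.08528231045297159}
top 436.934604669283 251.77081678790273 193.26702951110096 [[ 0.01625229 -0.99204949  0.12479453  0.35038733]
 [-0.99986369 -0.01576218  0.0049138   0.10216256]
 [-0.0029077  -0.12485738 -0.99217044  1.47596422]
 [ 0.          0.          0.          1.        ]]
side 403.6924470020157 253.1899664359675 191.9276050219729 [[ 0.9247796  -0.18565486  0.33213696  0.12116948]
 [-0.38050114 -0.45409216  0.80561727 -0.81122201]
 [ 0.00125404 -0.87139691 -0.49057706  0.67290256]
 [ 0.          0.          0.          1.        ]]
```

View pics/top1.png

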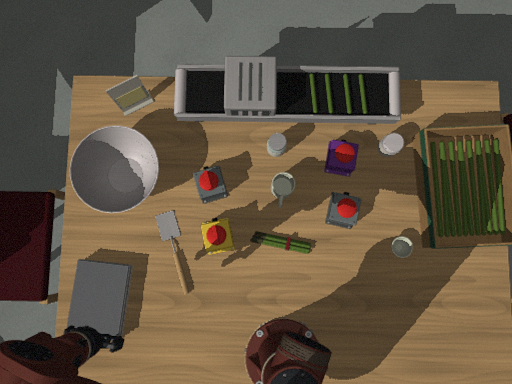

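View pics/side1.png

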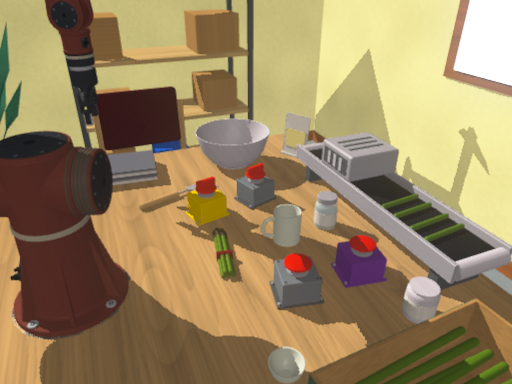

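The stop button is the grey box at about (210,183) in the top view and (257,185) in the side view, where its bar shows. The grey box at about (345,209) has a smooth cap, so that is the pause button. The yellow and purple boxes are look-alikes.

```bash
cat > h.py <<'E'
import numpy as np
def ray(c,u,v,z):
    T=np.array(c['cam_to_world']);d=T[:3,:3]@[(u-c['cx'])/c['fx'],(v-c['cy'])/c['fy'],1];o=T[:3,3]
    return o+d*(z-o[2])/d[2]
def proj(c,p):
    T=np.array(c['cam_to_world']);q=T[:3,:3].T@(np.array(p)-T[:3,3])
    return c['fx']*q[0]/q[2]+c['cx'],c['fy']*q[1]/q[2]+c['cy']
E
python3 - <<'E'
from cell import eyes
from h import *
import cv2
c=eyes.read_camera('top');s=eyes.read_camera('side')
for u,v in((208,181),(346,208),(217,235),(283,187),(276,145)):
    print(u,v,ray(c,u,v,.1).round(3), proj(s,ray(c,u,v,.1)))
a=cv2.resize(c['pixels'][150:220,170:250],None,fx=7,fy=7,interpolation=cv2.INTER_CUBIC)
b=cv2.resize(s['pixels'][155:215,225:285],None,fx=8,fy=8,interpolation=cv2.INTER_CUBIC)[:480]
a=cv2.resize(a,(400,350));b=cv2.resize(b,(400,400))
im=np.zeros((400,800,3),np.uint8);im[:350,:400]=a;im[:,400:]=b
cv2.imwrite('pics/crop1.png',im[...,::-1])
E
```

```text
208 181 [0.561 0.249 0.1  ] (np.float64(253.8971048182858), np.float64(171.8158408478217))
346 208 [ 0.481 -0.189  0.1  ] (np.float64(296.03816446037547), np.float64(259.0855196125132))
217 235 [0.39  0.216 0.1  ] (np.float64(204.9510155005232), np.float64(186.1805016984403))
283 187 [0.545 0.01  0.1  ] (np.float64(282.56617583765615), np.float64(209.6598310492428))
276 145 [0.681 0.034 0.1  ] (np.float64(322.0559420907624), np.float64(196.02205388399565))
```

View pics/crop1.png

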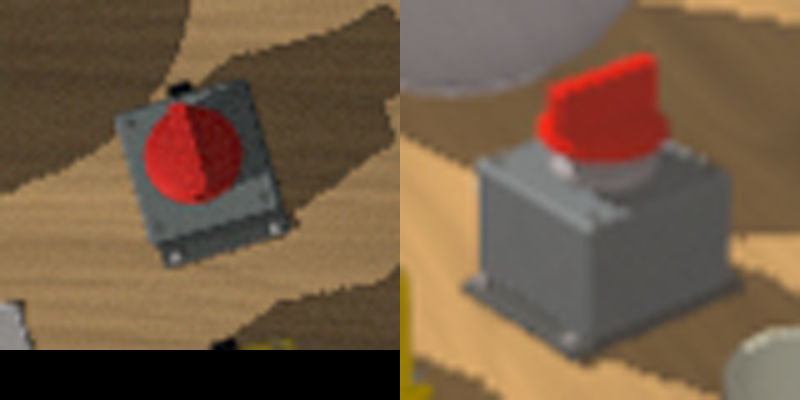

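The crop confirms it: the grey box has the raised bar, at a yaw of about 0.25 to 0.3. The cap centre is near (208.6,180.6). I'll move above it with the fingers shut.

drive_tool:
  targets:
    - [-1, -0.32, -0.05, -0.32, 1]
    - [-1, -0.32, -0.05, -0.32, 1]
    - [-1, -0.32, -0.05, -0.32, 1]
    - [-1, -0.32, -0.05, -0.32, 1]
    - [-1, -0.32, -0.05, -0.32, 1]
    - [-1, -0.32, -0.05, -0.32, 1]
    - [-1, -0.32, -0.05, -0.32, 1]
    - [-1, -0.32, -0.05, -0.32, 1]
    - [-1, -0.32, -0.05, -0.32, 1]
    - [-1, -0.32, -0.05, -0.32, 1]

```text
clock: 1.2
eef_pos: [0.48, 0.2977, 0.2508]
tool_rot: [0.0, -0.013, 1.0, -0.0]
force: [-0.2, -0.1, -0.3]
gripper_width: -0.0001
finger_force: 0.0
```

```bash
python3 - <<'E'
from cell import status, eyes
from h import *
import cv2
from scipy.spatial.transform import Rotation as R
s=status.sense();q=s['tool_rot'];M=R.from_quat(q,scalar_first=True).as_matrix()
print(s['clock'],s['eef_pos'].round(4),M.round(3),s['joints'].round(2),s['force'])
c=eyes.read_camera('wrist');np.save('w.npy',c,allow_pickle=True)
print(np.array(c['cam_to_world']).round(3),c['fx'],proj(c,(.562,.247,.1)))
cv2.imwrite('pics/w1.png',c['pixels'][...,::-1])
E
```

```text
1.2 [0.48   0.2977 0.2508] [[-1.    -0.027  0.   ]
 [-0.027  1.    -0.001]
 [-0.    -0.001 -1.   ]] [ 0.43  0.36 -0.01  1.21 -0.    0.4 ] [-0.15361919 -0.06076795 -0.2933549 ]
[[-0.027  0.959  0.284  0.408]
 [ 1.     0.026  0.006  0.296]
 [-0.001  0.284 -0.959  0.394]
 [ 0.     0.     0.     1.   ]] 298.3861866877933 (np.float64(210.12374922860351), np.float64(255.43630317174086))
```

View pics/w1.png

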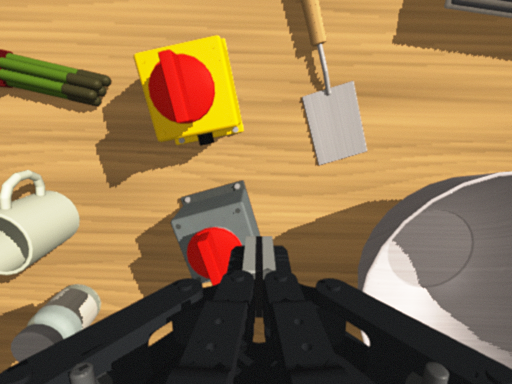

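The wrist view shows the stop cap at about (215,252), partly behind the fingers. Yellow is at (182,88), the mug at the left and the bowl at the right. I'll move forward for a clear view.

drive_tool:
  targets:
    - [-0.15, -0.13, 0, 0, 1]
    - [-0.15, -0.13, 0, 0, 1]
    - [-0.15, -0.13, 0, 0, 1]
    - [-0.15, -0.13, 0, 0, 1]

```text
clock: 1.65
eef_pos: [0.5378, 0.2501, 0.251]
tool_rot: [-0.001, -0.015, 1.0, 0.0]
force: [-0.6, 0.3, -0.3]
gripper_width: 0.0002
finger_force: 0.0
```

```bash
python3 - <<'E'
from cell import status, eyes
from h import *
import cv2
s=status.sense();print(s['clock'],s['eef_pos'].round(4))
c=eyes.read_camera('wrist');np.save('w.npy',c,allow_pickle=True)
u,v=proj(c,(.562,.247,.1));print(u,v)
u,v=int(u),int(v);x0,y0=max(u-60,0),max(v-60,0)
print(x0,y0)
cv2.imwrite('pics/w2.png',cv2.resize(c['pixels'][y0:y0+120,x0:x0+120],None,fx=5,fy=5,interpolation=cv2.INTER_CUBIC)[...,::-1])
E
```

```text
1.65 [0.5378 0.2501 0.251 ]
254.825588963577 206.30165138774507
194 146
```

View pics/w2.png

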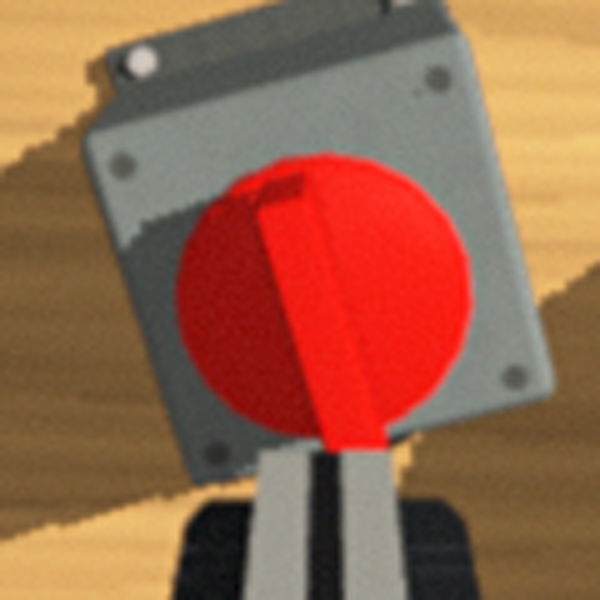

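The bar's near end is centred at crop (283,203), and its left edge runs from (262,212) to (325,448). The box-top corners are at (88,135), (462,35), (552,390) and (195,485).

```bash
python3 - <<'E'
from h import *
c=np.load('w.npy',allow_pickle=True).item()
f=lambda a,b,z:ray(c,194+a/5,146+b/5,z)[:2]
C=np.array([f(a,b,.07) for a,b in((88,135),(462,35),(552,390),(195,485))])
print('box centre',C.mean(0),[np.linalg.norm(C[i]-C[i-1]) for i in range(4)])
e=C[2]-C[1];g=C[3]-C[0];print('yaw box',np.arctan2(e[1],e[0]),np.arctan2(g[1],g[0]))
p=f(262,212,.12);q=f(325,448,.12);d=q-p;y=np.arctan2(d[1],d[0]);print('bar yaw',y)
n=f(283,203,.12);print('end',n,'centre',n+.03*np.array([np.cos(y),np.sin(y)]))
E
```

```text
box centre [0.56361731 0.2512084 ] [np.float64(0.08713708227231541), np.float64(0.08501095180319465), np.float64(0.08554739630103621), np.float64(0.08697396495099471)]
yaw box 0.30401981094944025 0.2814674909775234
bar yaw 0.2729093879674976
end [0.53599244 0.24254592] centre [0.56488216 0.25063194]
```

drive_tool:
  targets:
    - [-0.065, 0, 0, 0, 1]
    - [-0.065, 0, 0.1, 0, 1]
    - [-0.065, 0, 0.2, 0, 1]
    - [-0.065, 0, 0.28, 0, 1]
    - [-0.065, 0, 0.315, 0, 1]
    - [-0.065, 0, 0.315, 0, 1]

```text
clock: 2.3
eef_pos: [0.5619, 0.2512, 0.1232]
tool_rot: [-0.002, -0.016, 1.0, -0.001]
force: [0.6, -0.3, 0.9]
gripper_width: 0.0001
finger_force: 0.0
```

drive_tool:
  targets:
    - [0, 0, 0.015, 0, 1]
    - [0, 0, 0.025, 0, 1]
    - [0, 0, 0.0325, 0, 1]
    - [0, 0, 0.0325, 0, 1]

```text
clock: 2.7
eef_pos: [0.5652, 0.2514, 0.1138]
tool_rot: [0.001, -0.016, 1.0, 0.001]
force: [-2.4, 1.3, 7.9]
gripper_width: -0.0001
finger_force: 3.6
```

drive_tool:
  targets:
    - [0, 0, 0.005, 0, 1]
    - [0, 0, 0.01, 0, 1]
    - [0, 0, 0.01, 0, 1]

```text
clock: 3.0
eef_pos: [0.5658, 0.2516, 0.1118]
tool_rot: [0.002, -0.016, 1.0, 0.001]
force: [-5.8, 0.5, 21.6]
gripper_width: -0.0002
finger_force: 10.6
```

The force is 21.6 N, well above the 10 N spring, so the button is at its stop. I'll lift off and check that it latched.

drive_tool:
  targets:
    - [0.06, 0, -0.1, 0, 1]
    - [0.06, 0, -0.3, 0, 1]
    - [0.06, 0, -0.3, 0, 1]
    - [0.06, 0, -0.3, 0, 1]
    - [0.06, 0, -0.3, 0, 1]
    - [0.06, 0, -0.3, 0, 1]

```text
clock: 3.6
eef_pos: [0.5403, 0.2496, 0.2276]
tool_rot: [-0.0, -0.015, 1.0, -0.0]
force: [0.6, -0.5, 0.0]
gripper_width: -0.0
finger_force: 0.0
```

```bash
python3 - <<'E'
from cell import status, eyes
from h import *
import cv2
s=status.sense();print(s['clock'],s['eef_pos'].round(4),s['force'])
c=eyes.read_camera('side');b=cv2.imread('pics/side1.png')[155:215,225:285]
a=c['pixels'][155:215,225:285,::-1]
cv2.imwrite('pics/s2.png',cv2.resize(np.hstack([b,a]),None,fx=6,fy=6,interpolation=cv2.INTER_CUBIC))
E
```

```text
3.6 [0.5403 0.2496 0.2276] [ 0.62118159 -0.49119732  0.03630724]
```

View pics/s2.png

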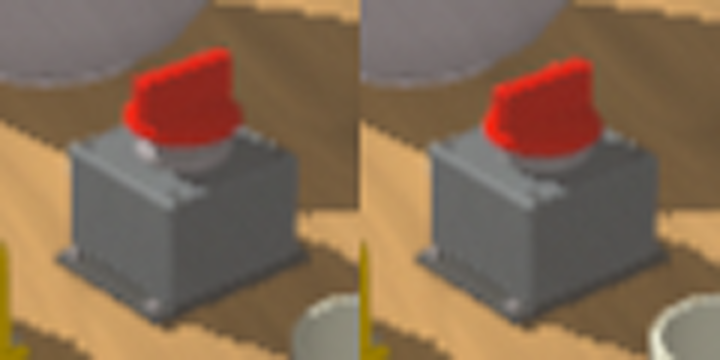

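The button is latched: cap and bar sit visibly lower in the right-hand crop. Next I'll go down beside the bar's near end on its -y side, with the tip at z = 0.104.

drive_tool:
  targets:
    - [-0.0075, -0.095, 0, 0, 1]
    - [-0.0075, -0.095, 0.1, 0, 1]
    - [-0.0075, -0.095, 0.2, 0, 1]
    - [-0.0075, -0.095, 0.28, 0, 1]
    - [-0.0075, -0.095, 0.309, 0, 1]
    - [-0.0075, -0.095, 0.309, 0, 1]

```text
clock: 4.25
eef_pos: [0.5434, 0.2114, 0.1028]
tool_rot: [-0.002, -0.015, 1.0, -0.0]
force: [-0.2, 0.7, 0.0]
gripper_width: -0.0001
finger_force: 0.0
```

drive_tool:
  targets:
    - [0, 0.015, 0, 0, 1]
    - [0, 0.03, 0, 0, 1]
    - [0, 0.045, 0, 0, 1]
    - [0, 0.045, 0, 0, 1]

```text
clock: 4.65
eef_pos: [0.5449, 0.2308, 0.1057]
tool_rot: [0.001, -0.016, 1.0, 0.0]
force: [0.7, -0.2, 1.9]
gripper_width: -0.0002
finger_force: 0.6
```

drive_tool:
  targets:
    - [0, 0.01, 0, 0, 1]
    - [0, 0.02, 0, 0, 1]
    - [0, 0.02, 0, 0, 1]

```text
clock: 4.95
eef_pos: [0.5439, 0.2378, 0.1051]
tool_rot: [-0.0, -0.015, 1.0, -0.0]
force: [-2.3, -4.1, 6.2]
gripper_width: 0.0003
finger_force: 3.0
```

drive_tool:
  targets:
    - [0, 0.01, 0, 0, 1]
    - [0, 0.015, 0, 0, 1]
    - [0, 0.015, 0, 0, 1]

```text
clock: 5.25
eef_pos: [0.5436, 0.2425, 0.105]
tool_rot: [-0.0, -0.015, 1.0, -0.002]
force: [-2.6, -8.7, 6.7]
gripper_width: -0.0001
finger_force: 5.5
```

```bash
python3 - <<'E'
from cell import status, eyes
from h import *
import cv2
s=status.sense();print(s['clock'],s['eef_pos'].round(4),s['force'],s['torque'])
c=eyes.read_camera('side')['pixels'][135:215,215:295,::-1];w=eyes.read_camera('wrist')['pixels'][150:310,180:340,::-1]
cv2.imwrite('pics/s3.png',np.hstack([cv2.resize(c,(400,400),interpolation=2),cv2.resize(w,(400,400),interpolation=2)]))
E
```

```text
5.25 [0.5436 0.2425 0.105 ] [-2.62835579 -8.65273638  6.74210297] [-1.80832637  0.51815163 -0.06515611]
```

View pics/s3.png

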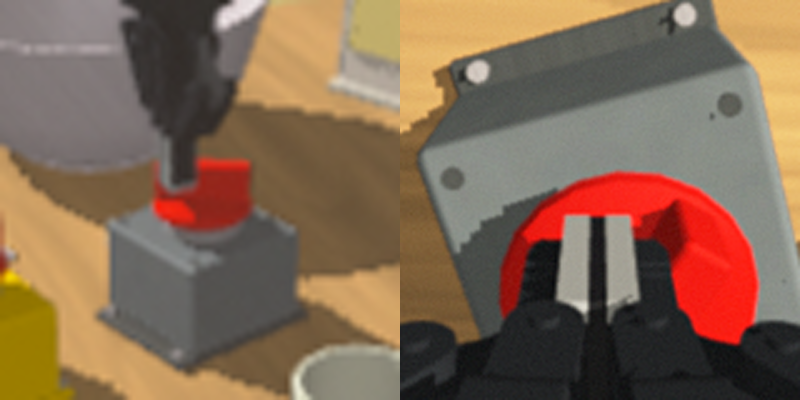

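The bar has turned well round, but there is about 7 N upward on the tips, so they may be holding the cap down. I'll raise them slightly while still pushing.

drive_tool:
  targets:
    - [0, 0.005, -0.01, 0, 1]
    - [0, 0.01, -0.015, 0, 1]
    - [0, 0.01, -0.015, 0, 1]

```text
clock: 5.65
eef_pos: [0.5434, 0.2446, 0.1107]
tool_rot: [-0.0, -0.014, 1.0, -0.003]
force: [-1.0, -17.0, 5.6]
gripper_width: -0.0004
finger_force: 8.0
```

```bash
python3 - <<'E'
from cell import status, eyes
from h import *
import cv2
s=status.sense();print(s['clock'],s['eef_pos'].round(4),s['force'],s['torque'])
c=eyes.read_camera('side')['pixels'][135:215,215:295,::-1]
cv2.imwrite('pics/s4.png',np.hstack([cv2.imread('pics/s3.png')[:,:400],cv2.resize(c,(400,400),interpolation=2)]))
E
```

```text
5.65 [0.5434 0.2446 0.1107] [ -0.98795361 -16.97292428   5.63655808] [-3.48983537  0.28580986 -0.08891994]
```

View pics/s4.png

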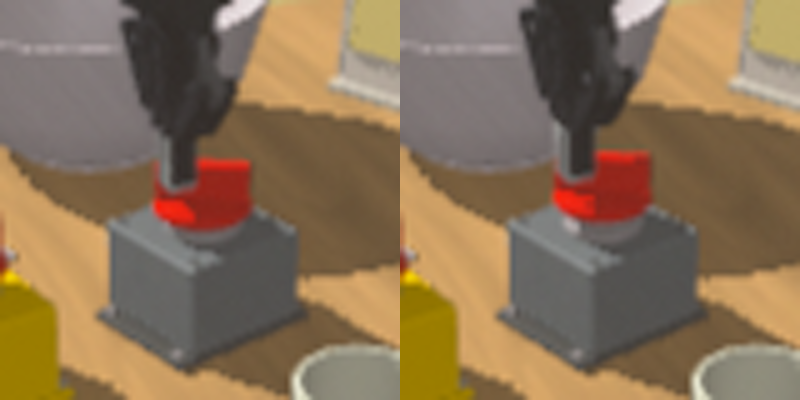

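The button rose with the fingers, so the latch has let go and only friction on the bar is holding it. I'll back off sideways and then go up.

drive_tool:
  targets:
    - [0, -0.02, -0.005, 0, 1]
    - [0, -0.06, -0.01, 0, 1]
    - [0, -0.12, -0.02, 0, 1]
    - [0, -0.12, -0.15, 0, 1]
    - [0, -0.12, -0.3, 0, 1]
    - [0.1, -0.12, -0.3, 0, 1]
    - [0.1, -0.12, -0.3, 0, 1]

```text
clock: 6.4
eef_pos: [0.5036, 0.1986, 0.2337]
tool_rot: [0.001, -0.016, 1.0, 0.001]
force: [-0.7, -0.3, -1.0]
gripper_width: 0.0002
finger_force: 0.0
```

```bash
python3 - <<'E'
from cell import status, eyes
from h import *
import cv2
s=status.sense();print(s['clock'],s['eef_pos'].round(4),s['force'])
a=eyes.read_camera('side')['pixels'][155:215,225:285,::-1];b=cv2.imread('pics/side1.png')[155:215,225:285]
cv2.imwrite('pics/s5.png',cv2.resize(np.hstack([b,a]),None,fx=6,fy=6,interpolation=2))
E
```

```text
6.4 [0.5036 0.1986 0.2337] [-0.69435582 -0.3193004  -1.03870158]
```

View pics/s5.png

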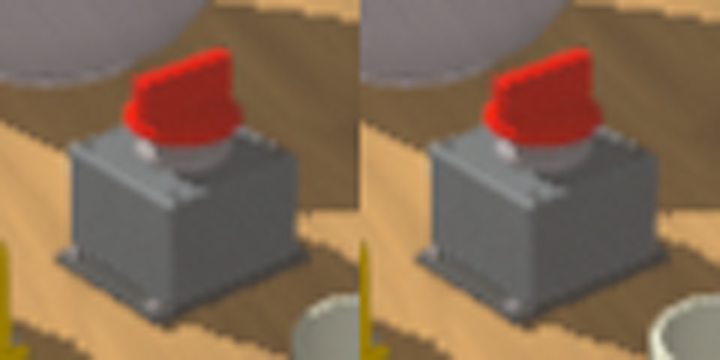

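The button is out again, its bar back at rest, the same as in the first picture. The arm is clear of everything.

```bash
python3 -c "
from cell import order
print(order.close_job())"
```

```text
the job is handed in; nothing more can be done
None
```

I pressed the stop button until it latched, saw it stay down untouched, twisted it clockwise by the bar until it popped back up, backed the arm clear and handed in the job; no verdict came back.

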